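# One sweet from the crank dispenser

### The job

Stand the small cup without a handle upright right in front of the mouth of the sweet dispenser's chute, then take the crank knob in a light grip and turn the wheel over the top, away from the chute. One sweet rolls out into the cup, and further on the wheel's spring catch makes turning stiffer up to a peak and then gives way: keep hold so that the wheel does not run on, stop just past that point and let go. Let no second sweet out and leave everything else on the counter where it is.

Things in the scene. Friction and masses are not known exactly. Their poses are not given: they have to be found in the camera images.
- dispenser: Sweet dispenser, fixed: white foot 170 x 120 mm, white drum of 100 mm diameter across it, clear hopper above (116 x 74 mm, from 196 mm up to its lid's knob at 340 mm), steel chute to the front. Origin: on the counter, straight below the middle of the shaft. -x is its front, where the chute points; y along the shaft, +y towards the crank wheel; z up.
- chute_lip (a point): Middle of the lower end of the chute floor, 74 mm above the counter. The chute is 38 mm wide outside, its side walls stand 16 mm above its floor, and it rises from the lip at 15 degrees towards the drum. A sweet leaves it slowly and drops about 30 mm in front of the lip.
- cup_spot (a point): The point on the counter where the middle of the cup should stand, 34 mm in front of the chute lip (so the cup's rim just clears it). Axes as the dispenser's.
- shaft (a point): Point on the axis of the shaft, 140 mm above the counter, 100 mm from the dispenser's middle towards the crank (as far out as the crank knob's middle). The shaft runs along the y axis of the dispenser.
- crank: Crank wheel: steel disc, 124 mm diameter, 56 to 67 mm from the dispenser's middle on its +y side. Origin: on the shaft at the dispenser's middle; own y along the shaft, own z to the knob. Turn it positively about +y: knob from the chute side over the top. It starts 1.12 to 1.25 rad before the top. Free, it takes 1 N at the knob and stays where left; let go on the catch it springs back or runs on.
- crank_knob (a point): Middle of the crank knob: a wooden sleeve, 18 mm diameter, 50 mm long, spinning freely on a pin parallel to the shaft, 48 mm from the shaft axis. Its middle is 31 mm outside the disc's face. Pinch it from above, fingers closing across the shaft, with 20 to 30 N a finger; both fingers' forces on the crank together must stay under 90 N.
- cup: Small white ceramic cup without a handle, 60 mm across at the rim, 60 mm tall, 120 g, open at the top. Origin: centre of its underside.
- sweet1_center (a point): Centre of sweet 1, a round brown sweet of 22 mm diameter and 12 g, the next to come out; at the start out of sight at the bottom of the drum.
- sweet2_center (a point): Centre of sweet 2, the same, the one after it, behind the next paddle in the drum; it must stay there.
- bell: Bystander: chrome desk bell with a press button, 84 mm across, 58 mm tall. Origin: centre of its underside.
- jar: Bystander: blue glass jar with a steel lid, 90 mm across, 146 mm tall. Origin: centre of its underside.
- tiers: Bystander: stack of three pastel plastic storage tiers, 156 x 116 mm, 216 mm tall. Origin: centre of its underside.
- tray: Bystander: white tray, 130 x 60 mm, 16 mm tall, with two orange crayons in it. Origin: centre of its underside.
- crayon1: Bystander: orange crayon in the tray, 90 mm long, 11 mm thick. Origin: below its middle.
- crayon2: Bystander: the other orange crayon in the tray, 90 mm long, 11 mm thick. Origin: below its middle.
- mug: Bystander: blue mug with a handle, 80 mm across, 90 mm tall. Origin: centre of its underside.
- pepper_mill: Bystander: dark wooden pepper mill, 54 mm across, 152 mm tall. Origin: centre of its underside.
- paddle_drum (a point): Middle of the white drum, on the shaft, 140 mm up. Three paddles inside turn with the wheel and push the sweets one by one over a lip into the chute. Sweet 1 rolls out when the crank knob is about 0.5 rad before the top; sweet 2 would follow 2.1 rad later.
- catch_case (a point): Middle of the white round case (108 mm across, 18 mm thick) between drum and wheel, on the shaft. Its spring catch is set at a different angle each time, to be felt only: it begins with the knob 1.07 rad before to 0.2 rad past the top; the knob force peaks at 13 N after 0.3 rad, is 0 after 0.65 rad; then the catch drives the wheel on with up to 14 N and drops free 0.75 rad after its beginning.
Mind the look-alikes: they are no part of the job. What is shaped like the cup but red or yellow is not meant.

How it is judged:
By the outcome, as a careful person would: the job done as asked, in the order asked, and still so for the second after the job is handed in, with the robot touching nothing.
It also fails if it takes over 69 s, if anything falls off the work surface, if the arm or the gripper's body presses on something with over 40 N, if the wrist force passes 120 N, or if a joint passes its speed limit or range.

### The arm

A 7-joint arm with a two-finger parallel gripper is mounted at the origin on the work surface. World frame = base frame: x ahead of the robot, y to its left, z up, the work surface at z = 0. Lengths are in m, angles in rad, forces in N, time in s.
With the tool pointing down it reaches from about 0.425 to 0.825 m from the base axis. Payload 3.6 kg.
Tool frame: the origin (TCP) lies at the very end of the fingers, on their centre line; the grasp point (between the pads) lies 19 mm behind it (tcp_to_grasp is the z of the grasp point in the tool frame, in m); z points along the fingers, y is the line along which they close (so a half turn about z gives the same grasp; the last joint's range is limited). The gripper opens to 93 mm and grips with 3 to 60 N. Pads are 15 mm wide; open, the fingers measure 128 mm over their backs; the gripper's body (75 mm by 188 mm) begins 65 mm behind the grasp point.
Start: joints at [1.115, 0.615, -0.013, 1.423, 0.008, 1.103, -0.04], TCP at [0.271, -0.591, 0.219] pointing down, gripper open.
Joint ranges: [-3.12, 3.12], [-0.3, 2.06], [-1.34, 1.32], [0.26, 2.42], [-1.36, 4.5], [0.01, 1.98], [-2.84, 2.84]. Speed limits (rad/s): [2.79, 2.79, 3.14, 3.14, 3.14, 3.14, 3.14].

### API

Orientations are given as a rotation vector (axis times angle).
In Python, from bench import * gives the robot as it stands.
- The arm moves only by the tool apply_moves, never from a script. Its argument "steps" is one flat list of numbers, 6 for each row, row after row: the shift along the tool's x, y, z in m, then the turn, a rotation vector about the tool's x, y, z in degrees. In form: [tx, ty, tz, rx, ry, rz, tx, ty, tz, rx, ry, rz, ...]. A call has 1 to 20 rows; each row shifts and turns the commanded pose from where the row before left it, along the tool's axes as they then stand; what a row does not reach is not made up. A row lasts 1/10 s, in which the tool goes at most 50 mm and 8.59 degrees, less where a joint would pass 70% of its speed; a pose out of reach is approached as far as the arm can. A call is refused whole if a number of a shift passes 0.05 or a number of a turn 8.59, either way. A call with a gripper value outside its range is refused whole. "grip" is the gripper's target within -1 to 1 (shut at 1, half-way at 0, fully open at -1), set as the call begins (left out, the last holds). The fingers move at their own pace and stop on an object; the grip force is fixed at half the most. Time passes only in rows, so rows that do not move let the fingers close. It gives the time, the measured TCP pose, the force, the opening and the grip force at its end, in the units of the state.
- get_obs(): the state, without advancing time (a new reading comes with each control period).
- camera(name): name is "scene" or "top"; returns the picture (480x640x3 uint8, red, green, blue); there is no depth.
- camera_params(name): a dict with "fx", "fy", "cx", "cy" (pixels), "R" (3x3) and "t" (3): a world point X has camera coordinates R X + t. Camera axes: x right, y down, z forward; pixel columns grow to the right and rows downward; lengths in m; the calibration is good to about 2 mm. A picture is of the moment at which its call begins. camera_params takes no time and is no camera call.
- sign_off(): hands the job in; it is judged then, once.
Trained networks look in the newest picture that a camera, given by its name, has taken for a name from the list of things; names that differ only in an ending like _2 or _b are one class to them, and where a whole thing is asked for, a point or a joint stands for the part that bears it (a point fixed in the world has none). Each returns a list of dicts, best first, with "score" (0 to 1); they miss things now and then, are a little off and sometimes report something else, mostly with a low value. They report only what shows in the picture. A call takes as long as a camera call. They do not tell look-alikes from the thing itself.
- boxes_of(camera, label): "at" ([column, row] in pixels, amid what is visible of it).
- masks_of(camera, label): "pixels" (480x640 bool, what is visible of it) and "at" ([column, row] in pixels, amid what is visible of it).
- pinpoint(camera, label): "at" ([column, row] in pixels: a listed point, or the origin of a listed thing).
The state is a dict: "time": time; "q": joint angles; "qvel": joint speeds; "joint_torque": joint torques, N m; "tcp_pos": TCP position; "eef_rot": TCP orientation; "force": force on the tool from outside, world axes, zero at the start; "moment": the same for the moment, N m; "opening": finger opening in m; "grip_force": force on a finger pad.
Only numpy, scipy, OpenCV 4.12 (cv2) and the standard library are available. Lean on these libraries where they do the work, as an engineer would, in place of code of your own. Each camera call takes 0.05 s, during which the arm holds its last target. There are 200 camera calls.

## Working session

There is one attempt and no reset: what is moved stays moved. The work goes in short steps, Python scripts to look and compute and a tool call to move; the robot and the scene stay as the last step left them, time stands still between calls to the robot, and variables do not carry over. Pictures are saved under pics/ and viewed, at most 10 in all, crops included, and the job is handed in when it is done.

Besides the shell and the picture viewer there is one more tool, called after ">>>" as name(argument=value, ...) on one line, values as JSON. apply_moves: Moves the arm, as the interface text tells. Its arguments: {"type":"object","properties":{"steps":{"type":"array","items":{"type":"number"}},"grip":{"type":"number"}},"required":["steps"]}

```bash
ls; mkdir -p pics; python3 - <<'E'
from bench import *
import cv2,numpy as np
o=get_obs();print({k:np.round(v,3) for k,v in o.items()})
ims=[]
for c in("scene","top"):
    im=camera(c);cv2.imwrite(f"pics/{c}0.png",im[:,:,::-1]);
    p=camera_params(c);print(c,p)
    for l in("cup","crank_knob","chute_lip","shaft","cup_spot","dispenser","paddle_drum","bell","jar","tiers","tray","mug","pepper_mill"):
        print(c,l,[(np.round(d["at"]),round(d["score"],2)) for d in pinpoint(c,l)[:5]])
E
```

```text
pics
{'time': np.float64(0.0), 'q': array([ 1.114,  0.616, -0.013,  1.425,  0.008,  1.103, -0.04 ]), 'qvel': array([-0.001,  0.   ,  0.   ,  0.   ,  0.   ,  0.   ,  0.001]), 'joint_torque': array([ 0.0000e+00, -4.5894e+01,  2.0900e-01, -1.6574e+01, -6.1000e-02,
        2.0000e-02,  0.0000e+00]), 'tcp_pos': array([ 0.271, -0.59 ,  0.217]), 'eef_rot': array([-3.067e+00, -6.700e-01,  1.000e-03]), 'force': array([ 0.915,  0.39 , -0.071]), 'moment': array([-0.043,  0.033,  0.019]), 'grip_force': np.float64(0.0), 'opening': np.float64(0.093)}
scene {'fx': 467.0212186764964, 'fy': 467.0212186764964, 'cx': 309.8894380751266, 'cy': 235.9574068520886, 'R': array([[ 0.0606443 ,  0.99813987, -0.00625093],
       [ 0.68223976, -0.04602072, -0.7296787 ],
       [-0.72860907,  0.03998622, -0.68376159]]), 't': array([ 0.00292578, -0.28424997,  1.62885413])}
scene cup [(array([234., 268.]), 0.8), (array([269., 287.]), 0.62), (array([234., 232.]), 0.57), (array([390., 216.]), 0.55), (array([163., 315.]), 0.37)]
scene crank_knob [(array([390., 218.]), 0.8)]
scene chute_lip [(array([340., 230.]), 0.76),
[... 875 characters left out ...]
y([388., 254.]), 0.8), (array([346., 221.]), 0.77)]
top crank_knob [(array([213., 238.]), 0.77)]
top chute_lip [(array([266., 258.]), 0.63)]
top shaft [(array([209., 222.]), 0.89), (array([452., 187.]), 0.48)]
top cup_spot []
top dispenser [(array([257., 221.]), 0.68), (array([452., 184.]), 0.36), (array([211., 237.]), 0.17)]
top paddle_drum [(array([253., 209.]), 0.72)]
top bell [(array([151., 264.]), 0.87)]
top jar [(array([376., 181.]), 0.87)]
top tiers [(array([133., 190.]), 0.75), (array([451., 185.]), 0.27)]
top tray [(array([191., 314.]), 0.93), (array([153., 265.]), 0.62)]
top mug [(array([451., 184.]), 0.82), (array([392., 252.]), 0.69)]
top pepper_mill [(array([477., 260.]), 0.58)]
```

View pics/scene0.png

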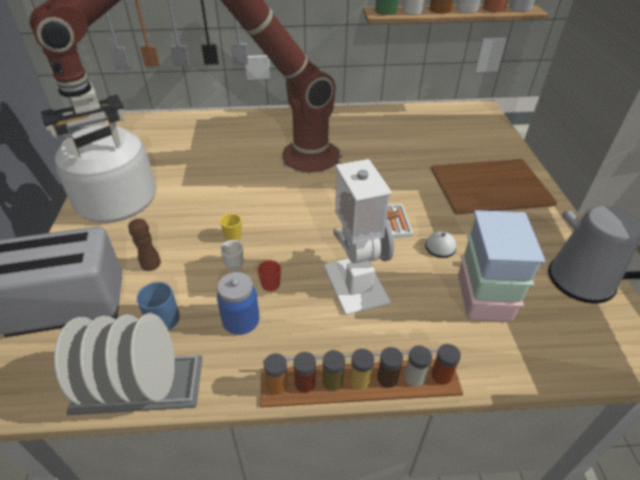

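View pics/top0.png

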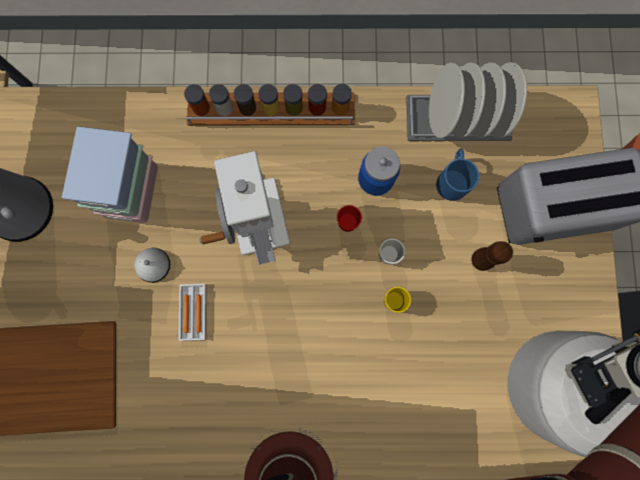

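The white cup is at scene (233,255) and top (391,251). Red and yellow cups stand at top (349,218) and (397,300). The dispenser's chute is at top (264,248) and points roughly at the robot, with the knob at top (212,238). I'll triangulate these and zoom in on the cup and dispenser.

```bash
cat > h.py <<'E'
from bench import *
import numpy as np,cv2
from scipy.spatial.transform import Rotation as Rn
P={c:camera_params(c) for c in("scene","top")}
def proj(c,X):
    p=P[c];x=p["R"]@np.asarray(X,float)+p["t"];return np.array([p["fx"]*x[0]/x[2]+p["cx"],p["fy"]*x[1]/x[2]+p["cy"]])
def onz(c,uv,z):
    p=P[c];d=p["R"].T@np.array([(uv[0]-p["cx"])/p["fx"],(uv[1]-p["cy"])/p["fy"],1]);o=-p["R"].T@p["t"];return o+d*(z-o[2])/d[2]
E
python3 - <<'E'
from h import *
from scipy.optimize import least_squares
ims={}
obs=[]
L={"crank_knob":None,"chute_lip":(0,0,.074),"shaft":(0,.1,.14),"dispenser":(0,0,0),"paddle_drum":(0,0,.14)}
for c in("scene","top"):
    ims[c]=camera(c)
    for l in L:
        for d in pinpoint(c,l)[:1]: obs.append((c,l,np.array(d["at"]),d["score"]))
    for d in masks_of(c,"cup"): 
        m=d["pixels"];ys,xs=np.nonzero(m);print(c,"cup",np.round(d["at"],1),round(d["score"],2),xs.min(),xs.max(),ys.min(),ys.max(),ims[c][m].mean(0).round())
# unknown: x,y,yaw, lip distance, crank angle
def pts(v):
    x,y,a,lip,th=v;R=Rn.from_euler("z",a).as_matrix();T=np.array([x,y,0])
    return {"crank_knob":T+R@[-.048*np.sin(th),.1,.14+.048*np.cos(th)],"chute_lip":T+R@[-lip,0,.074],"shaft":T+R@[0,.1,.14],"dispenser":T,"paddle_drum":T+R@[0,0,.14]}
def res(v):
    p=pts(v);return np.concatenate([proj(c,p[l])-uv for c,l,uv,s in obs])
r=least_squares(res,[.55,.1,0,.1,1.18],loss="soft_l1");print(r.x.round(4),r.cost)
for (c,l,uv,s),e in zip(obs,r.fun.reshape(-1,2) if 0 else res(r.x).reshape(-1,2)):print(c,l,uv.round(1),round(s,2),e.round(1))
for k,v in pts(r.x).items():print(k,v.round(4))
a=ims["scene"][190:310,190:410];b=ims["top"][145:325,180:420]
a=cv2.resize(a,(800,436),interpolation=3);b=cv2.resize(b,(800,600),interpolation=3)
cv2.imwrite("pics/a.png",a[:,:,::-1]);cv2.imwrite("pics/b.png",b[:,:,::-1])
E
```

```text
scene cup [231.8 225.2] 0.91 220 240 213 239 [162. 142.  59.]
scene cup [270.3 272.4] 0.79 257 280 259 290 [115.  57.  47.]
scene cup [229.4 255.8] 0.68 220 242 240 268 [136. 134. 126.]
top cup [392.1 248.2] 0.91 378 404 238 263 [109. 108. 102.]
top cup [349.2 218.2] 0.83 336 361 205 231 [91. 16. 13.]
top cup [396.2 296.9] 0.62 384 410 286 312 [133. 113.  10.]
top cup [246.9 207.5] 0.49 199 288 151 264 [153. 152. 151.]
[0.5864 0.0734 0.2246 0.1029 1.0297] 14.113895716021972
scene crank_knob [390.8 216. ] 0.91 [-1.1 -2.3]
scene shaft [395.7 231.4] 0.68 [-0.3  0.7]
scene dispenser [350.7 282.1] 0.56 [ 2.5 -2.6]
scene paddle_drum [354.6 242.9] 0.81 [ 2.  -2.6]
top crank_knob [212.3 235.2] 0.67 [-2.9  0.6]
top chute_lip [265.8 259.1] 0.68 [ 0.1 -0. ]
top shaft [207.5 220.9] 0.96 [ 0.4 -1.4]
top dispenser [257.6 223.5] 0.75 [ 2.2 -1.5]
top paddle_drum [252.7 209.6] 0.62 [ 0.5 -0.3]
crank_knob [0.524  0.1617 0.1647]
chute_lip [0.4861 0.0505 0.074 ]
shaft [0.5641 0.1709 0.14  ]
dispenser [0.5864 0.0734 0.    ]
paddle_drum [0.5864 0.0734 0.14  ]
```

View pics/a.png

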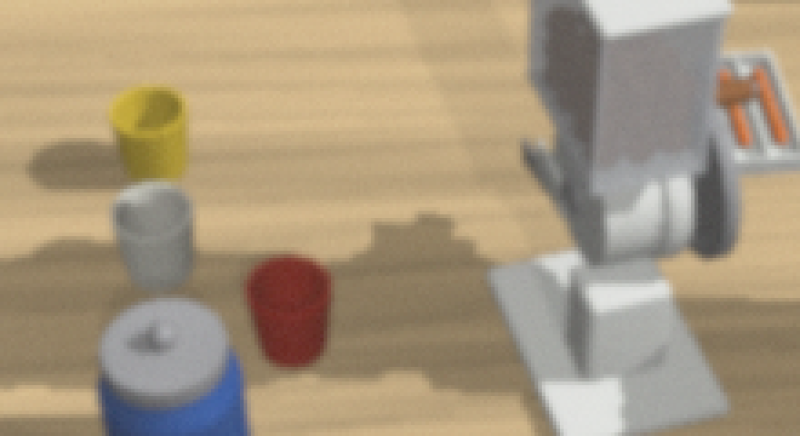

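View pics/b.png

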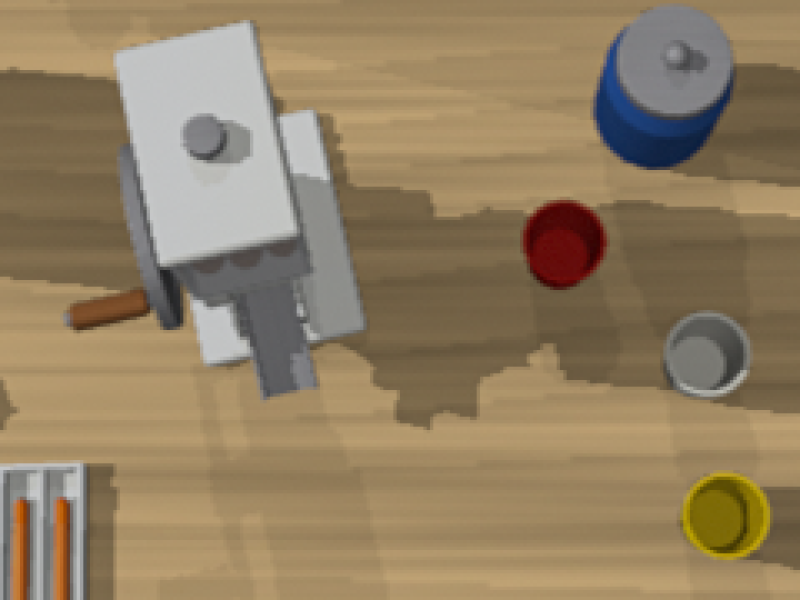

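The cup is upright and open. Next I'll fit the dispenser pose from hand-read features: foot corners, hopper lid corners, chute end and knob.

```bash
cat > fit.py <<'E'
from h import *
from scipy.optimize import least_squares
T=lambda u,v:np.array([180+u/3.3333,145+v/3.3333])
S=lambda u,v:np.array([190+u/3.636,190+v/3.636])
# names -> local pos given v=(x,y,a,lip,th,lidz,footx,footz,hx)
def loc(v):
    x,y,a,lip,th,lz,fx,fz,hx=v;s,c=np.sin(th),np.cos(th)
    return {"kout":[-.048*s,.125,.14+.048*c],"kmid":[-.048*s,.1,.14+.048*c],"shaft":[0,.1,.14],"drum":[0,0,.14],
    "lipL":[-lip-.004,.019,.0895],"lipR":[-lip-.004,-.019,.0895],
    "fFR":[fx-.085,-.06,fz],"fFL":[fx-.085,.06,fz],"fBR":[fx+.085,-.06,fz],"fBL":[fx+.085,.06,fz],
    "hFR":[hx-.058,-.037,lz],"hFL":[hx-.058,.037,lz],"hBR":[hx+.058,-.037,lz],"hBL":[hx+.058,.037,lz]}
O=[("top","kout",T(72,319),1),("top","kmid",np.array([212.8,237]),.5),("top","shaft",np.array([208.3,221.5]),.5),
("top","lipL",T(265,398),1),("top","lipR",T(318,386),1),("top","fFR",T(365,328),1),("top","fFL",T(204,364),1),("top","fBR",T(317,110),1),
("top","hFR",T(299,235),1),("top","hFL",T(160,266),1),("top","hBR",T(252,20),1),("top","hBL",T(115,52),1),
("scene","kmid",np.array([390.4,217]),.5),("scene","shaft",np.array([393.5,231.3]),.5),
("scene","fFR",S(488,272),1),("scene","fBL",S(730,408),1)]
def W(v):
    R=Rn.from_euler("z",v[2]).as_matrix();return {k:R@p+[v[0],v[1],0] for k,p in loc(v).items()}
pri=np.array([0,0,0,.1,1.185,.322,0,.008,0]);sg=np.array([1,1,1,.03,.04,.008,.03,.004,.01])
def res(v):
    p=W(v);return np.concatenate([(proj(c,p[l])-uv)*w for c,l,uv,w in O]+[(v-pri)/sg])
r=least_squares(res,[.58,.07,.22,.1,1.18,.32,0,.01,0],loss="soft_l1")
v=r.x
if __name__=="__main__":
    print(v.round(4),r.cost);p=W(v)
    for c,l,uv,w in O:print(c,l,(proj(c,p[l])-uv).round(1))
    R=Rn.from_euler("z",v[2]).as_matrix();t=[v[0],v[1],0]
    print("lip",R@[-v[3],0,.074]+t,"spot",R@[-v[3]-.034,0,0]+t,"shaft",p["shaft"],"kmid",p["kmid"])
    # cup: rim centre top, scene rim
    print("cup rim top",onz("top",T(707,354),.06),"scene rim",onz("scene",S(153,205),.06),"bottom",onz("top",T(697,362),.004))
    for n,uv in(("red",T(564,244)),("yel",T(727,515))):print(n,onz("top",uv,.06))
E
python3 fit.py
```

```text
[ 0.586   0.0719  0.2286  0.1088  1.1904  0.3442  0.0169  0.0062 -0.0065] 12.297014717984649
top kout [-2.1  0.2]
top kmid [-1.7  1.3]
top shaft [ 0.3 -1.7]
top lipL [-0.8  0.2]
top lipR [-0.  -0.1]
top fFR [ 1.  -0.2]
top fFL [0.4 0.3]
top fBR [ 0.1 -1.5]
top hFR [-0.6 -1.4]
top hFL [ 0.1 -1.3]
top hBR [-0.3  1.8]
top hBL [0.5 1.3]
scene kmid [-2.3 -2.2]
scene shaft [1.2 0.6]
scene fFR [-1.8 -0.5]
scene fBL [-0.4  0.2]
lip [0.47997472 0.04726226 0.074     ] spot [0.44685939 0.03955675 0.        ] shaft [0.56330663 0.16932398 0.14      ] kmid [0.51989708 0.15922314 0.15782089]
cup rim top [ 0.50549944 -0.23718197  0.06      ] scene rim [ 0.50455061 -0.2353173   0.06      ] bottom [ 0.50772313 -0.2382732   0.004     ]
red [ 0.58288245 -0.13993179  0.06      ]
yel [ 0.39542535 -0.24774544  0.06      ]
```

```bash
cat >> h.py <<'E'
A=.2286
def st(): 
    o=get_obs();print("t %.2f"%o["time"],"tcp",o["tcp_pos"].round(4),"F",o["force"].round(1),"op %.4f gf %.1f"%(o["opening"],o["grip_force"]),"q",o["q"].round(2));return o
def go(X,yaw,o=None):
    "remaining turn (deg, tool axes) and shift in final tool axes / current tool axes"
    o=o or st();R0=Rn.from_rotvec(o["eef_rot"]);R1=Rn.from_euler("z",yaw)*Rn.from_euler("x",np.pi)
    d=np.asarray(X)-o["tcp_pos"]
    print("turn",np.degrees((R0.inv()*R1).as_rotvec()).round(2),"shift after turn",R1.inv().apply(d).round(4),"before",R0.inv().apply(d).round(4))
E
python3 - <<'E'
from h import *
go([.5055,-.2365,.20],A)
go([.5055,-.2365,.023],A)
R=Rn.from_euler("z",-A).as_matrix()
for n,uv in(("tiers",(133,190)),("bell",(151,264)),("jar",(376,181)),("tray",(191,314)),("mill",(477,260))):
    w=onz("top",uv,0);print(n,w.round(3),(R@(w-[.586,.072,0])).round(3))
E
```

```text
t 2.10 tcp [ 0.2709 -0.5908  0.2186] F [0.2 0.  1.2] op 0.0930 gf 0.0 q [ 1.11  0.61 -0.01  1.42  0.01  1.1  -0.04]
turn [-1.000e-02 -0.000e+00  1.153e+01] shift after turn [ 0.3088 -0.2919  0.0186] before [ 0.361  -0.2243  0.0187]
t 2.10 tcp [ 0.2709 -0.5908  0.2186] F [0.2 0.  1.2] op 0.0930 gf 0.0 q [ 1.11  0.61 -0.01  1.42  0.01  1.1  -0.04]
turn [-1.000e-02 -0.000e+00  1.153e+01] shift after turn [ 0.3088 -0.2919  0.1956] before [ 0.361  -0.2243  0.1957]
tiers [0.667 0.386 0.   ] [0.15  0.287 0.   ]
bell [0.484 0.333 0.   ] [-0.04   0.277  0.   ]
jar [ 0.689 -0.211 -0.   ] [ 0.036 -0.299 -0.   ]
tray [0.365 0.232 0.   ] [-0.179  0.206  0.   ]
mill [ 0.492 -0.449  0.   ] [-0.209 -0.486  0.   ]
```

>>> apply_moves(steps=[0.015, -0.014, 0, 0, 0, 5.77, 0.03, -0.028, 0, 0, 0, 5.76, 0.03, -0.029, 0, 0, 0, 0, 0.03, -0.029, 0, 0, 0, 0, 0.03, -0.029, 0, 0, 0, 0, 0.03, -0.029, 0, 0, 0, 0, 0.03, -0.029, 0, 0, 0, 0, 0.03, -0.029, 0, 0, 0, 0, 0.03, -0.029, 0, 0, 0, 0, 0.03, -0.028, 0.005, 0, 0, 0, 0.02, -0.015, 0.005, 0, 0, 0, 0.005, -0.005, 0.005, 0, 0, 0, 0, 0, 0, 0, 0, 0], grip=-1)

```text
time: 3.4
tcp_pos: [0.499, -0.2305, 0.2029]
eef_rot: [-3.12, -0.361, 0.003]
force: [0.5, -1.0, -0.7]
opening: 0.093
grip_force: 0.0
```

```bash
python3 -c "
from h import *
go([.5055,-.2365,.023],A)"
```

```text
t 3.40 tcp [ 0.499  -0.2305  0.2029] F [ 0.5 -1.  -0.7] op 0.0930 gf 0.0 q [ 0.39  0.48 -0.    1.74  0.    0.93 -0.95]
turn [-0.05  0.09  0.11] shift after turn [0.005  0.0074 0.1799] before [0.0053 0.0076 0.1799]
```

>>> apply_moves(steps=[0.005, 0.0075, 0.03, 0, 0, 0, 0, 0, 0.04, 0, 0, 0, 0, 0, 0.04, 0, 0, 0, 0, 0, 0.035, 0, 0, 0, 0, 0, 0.025, 0, 0, 0, 0, 0, 0.01, 0, 0, 0, 0, 0, 0, 0, 0, 0, 0, 0, 0, 0, 0, 0])

```text
time: 4.2
tcp_pos: [0.5062, -0.2389, 0.0248]
eef_rot: [3.12, 0.356, 0.003]
force: [0.4, -0.0, -0.1]
opening: 0.0929
grip_force: 0.0
```

>>> apply_moves(steps=[0, 0, 0, 0, 0, 0, 0, 0, 0, 0, 0, 0, 0, 0, 0, 0, 0, 0, 0, 0, 0, 0, 0, 0, 0, 0, 0, 0, 0, 0, 0, 0, 0, 0, 0, 0, 0, 0, 0, 0, 0, 0, 0, 0, 0, 0, 0, 0], grip=1)

```text
time: 5.0
tcp_pos: [0.506, -0.2372, 0.0239]
eef_rot: [-3.121, -0.359, -0.001]
force: [-0.0, 1.2, 3.1]
opening: 0.0576
grip_force: 29.8
```

```bash
python3 -c "
from h import *
o=st();go([.447,.0395,o['tcp_pos'][2]],A,o)"
```

```text
t 5.00 tcp [ 0.506  -0.2372  0.0239] F [-0.   1.2  3.1] op 0.0576 gf 29.8 q [ 0.4   0.74 -0.    1.87  0.    0.53 -0.95]
turn [-0.   -0.02  0.01] shift after turn [ 0.0053 -0.2828 -0.    ] before [ 0.0053 -0.2828  0.    ]
```

>>> apply_moves(steps=[0, 0, -0.01, 0, 0, 0, 0, -0.01, -0.01, 0, 0, 0, 0, -0.02, 0, 0, 0, 0, 0, -0.03, 0, 0, 0, 0, 0, -0.03, 0, 0, 0, 0, 0.001, -0.03, 0, 0, 0, 0, 0.001, -0.03, 0, 0, 0, 0, 0.001, -0.03, 0, 0, 0, 0, 0.001, -0.03, 0.002, 0, 0, 0, 0.001, -0.03, 0.002, 0, 0, 0, 0, -0.02, 0.002, 0, 0, 0, 0, -0.013, 0.002, 0, 0, 0, 0, -0.01, 0.002, 0, 0, 0, 0, 0, 0, 0, 0, 0, 0, 0, 0, 0, 0, 0])

```text
time: 6.5
tcp_pos: [0.4467, 0.0391, 0.034]
eef_rot: [3.121, 0.358, 0.001]
force: [-0.0, 0.0, -1.1]
opening: 0.0574
grip_force: 29.8
```

```bash
python3 -c "
from h import *
go([.447,.0395,.0239],A)
im=camera('top')[190:340,170:370];cv2.imwrite('pics/c.png',cv2.resize(im,(800,600),interpolation=3)[:,:,::-1])"
```

```text
t 6.50 tcp [0.4467 0.0391 0.034 ] F [-0.   0.  -1.1] op 0.0574 gf 29.8 q [-0.18  0.62  0.06  2.17 -0.1   0.35 -1.38]
turn [ 0.02 -0.03 -0.02] shift after turn [ 0.0004 -0.0003  0.0101] before [ 0.0003 -0.0003  0.0101]
```

View pics/c.png

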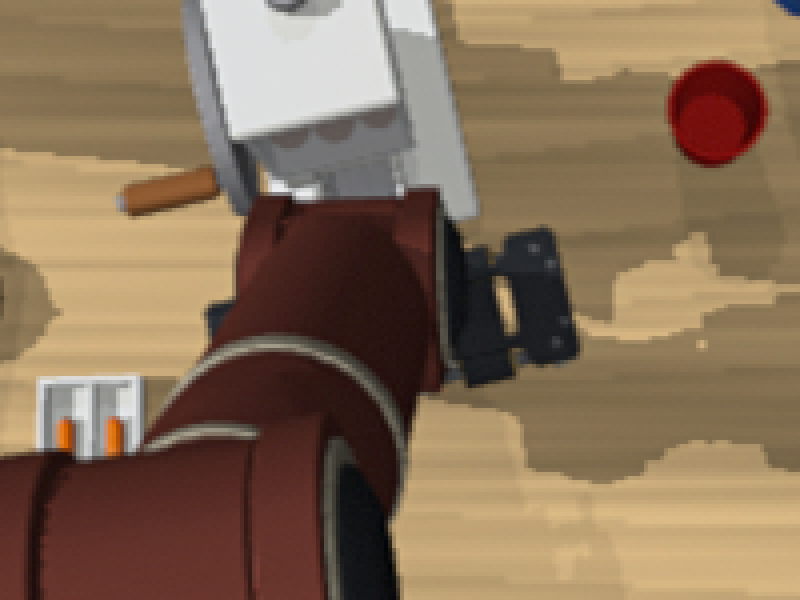

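The arm hides the cup from above, but the measured forces are near zero. I'll lower it, release, and raise straight up.

>>> apply_moves(steps=[0, 0, 0.004, 0, 0, 0, 0, 0, 0.003, 0, 0, 0, 0, 0, 0.003, 0, 0, 0, 0, 0, 0, 0, 0, 0])

```text
time: 6.95
tcp_pos: [0.4466, 0.039, 0.0237]
eef_rot: [3.121, 0.357, -0.0]
force: [-0.3, -0.3, 1.5]
opening: 0.0576
grip_force: 29.9
```

>>> apply_moves(steps=[0, 0, 0, 0, 0, 0, 0, 0, 0, 0, 0, 0, 0, 0, 0, 0, 0, 0, 0, 0, 0, 0, 0, 0, 0, 0, 0, 0, 0, 0], grip=-1)

```text
time: 7.45
tcp_pos: [0.4465, 0.0395, 0.0236]
eef_rot: [-3.121, -0.358, 0.0]
force: [0.2, 0.4, -0.8]
opening: 0.0914
grip_force: 0.0
```

>>> apply_moves(steps=[0, 0, -0.02, 0, 0, 0, 0, 0, -0.03, 0, 0, 0, 0, 0, -0.04, 0, 0, 0, 0, 0, -0.04, 0, 0, 0, 0, 0, -0.04, 0, 0, 0, 0, 0, -0.03, 0, 0, 0, 0, 0, -0.01, 0, 0, 0, 0, 0, 0, 0, 0, 0])

```text
time: 8.25
tcp_pos: [0.447, 0.0395, 0.2345]
eef_rot: [-3.121, -0.358, -0.004]
force: [-0.5, -0.5, -0.1]
opening: 0.0927
grip_force: 0.0
```

```bash
python3 -c "
from h import *
R=Rn.from_euler('z',A).as_matrix()
k=R@[-.0445,.107,0]+[.586,.072,0]; print(k)
go([k[0],k[1],.235],A+np.pi/2)
go([k[0],k[1],.158-.019],A+np.pi/2)
"
```

```text
[0.51840997 0.16613202 0.        ]
t 8.25 tcp [0.447  0.0395 0.2345] F [-0.5 -0.5 -0.1] op 0.0927 gf 0.0 q [-0.23  0.29  0.12  1.96 -0.04  0.9  -1.43]
turn [  0.12  -0.12 -89.99] shift after turn [ 0.1071  0.0982 -0.0005] before [ 0.0982 -0.1071 -0.0002]
t 8.25 tcp [0.447  0.0395 0.2345] F [-0.5 -0.5 -0.1] op 0.0927 gf 0.0 q [-0.23  0.29  0.12  1.96 -0.04  0.9  -1.43]
turn [  0.12  -0.12 -89.99] shift after turn [0.1071 0.0982 0.0955] before [ 0.098  -0.1071  0.0958]
```

>>> apply_moves(steps=[0, -0.02, 0, 0, 0, 0, 0, -0.03, 0, 0, 0, 0, 0, -0.03, 0, 0, 0, 0, 0, -0.02, 0, 0, 0, 0, 0, -0.007, 0, 0, 0, -7.5, 0, 0, 0, 0, 0, -7.5, 0, 0, 0, 0, 0, -7.5, 0, 0, 0, 0, 0, -7.5, 0, 0, 0, 0, 0, -7.5, 0, 0, 0, 0, 0, -7.5, 0, 0, 0, 0, 0, -7.5, 0, 0, 0, 0, 0, -7.5, 0, 0, 0, 0, 0, -7.5, 0, 0, 0, 0, 0, -7.5, 0, 0, 0, 0, 0, -7.5, 0, 0, 0, 0, 0, -7.5, 0, 0, 0, 0, 0, 0], grip=0)

```text
time: 9.95
tcp_pos: [0.421, 0.1431, 0.2315]
eef_rot: [-1.952, -2.458, 0.006]
force: [0.4, -0.1, 0.1]
opening: 0.0466
grip_force: 0.0
```

```bash
python3 -c "
from h import *
R=Rn.from_euler('z',A).as_matrix()
k=R@[-.0445,.107,0]+[.586,.072,0]
go([k[0],k[1],.235],A+np.pi/2)
ims=[camera('top')[170:320,170:370],camera('scene')[190:310,300:460]]
a=np.vstack([cv2.resize(i,(400,300),interpolation=3) for i in ims]);cv2.imwrite('pics/d.png',a[:,:,::-1])
for d in masks_of('top','cup')+masks_of('scene','cup'):
    ys,xs=np.nonzero(d['pixels']);print(round(d['score'],2),np.round(d['at']),xs.min(),xs.max(),ys.min(),ys.max())
"
```

```text
t 9.95 tcp [0.421  0.1431 0.2315] F [ 0.4 -0.1  0.1] op 0.0466 gf 0.0 q [-0.17  0.3  -0.27  1.96  0.1   0.91 -0.26]
turn [-0.28 -0.01 -0.01] shift after turn [ 0.0004  0.1001 -0.0035] before [ 0.0004  0.1001 -0.004 ]
0.96 [396. 296.] 384 411 286 312
0.64 [348. 218.] 336 360 205 231
0.63 [271. 273.] 258 283 264 289
0.97 [234. 223.] 219 240 213 240
0.87 [331. 232.] 324 341 220 248
0.59 [271. 277.] 258 279 259 290
```

View pics/d.png

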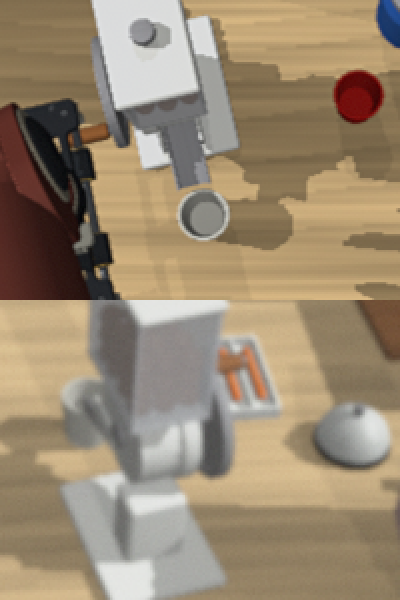

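```bash
python3 -c "
from h import *
R=Rn.from_euler('z',-A).as_matrix()
for n,c,z in(('rim',(272,277.3),.06),('lipL',(260.2,264),.0895),('lipR',(275.5,261),.0895)):
    print(n,(R@(onz('top',c,z)-[.586,.072,0])).round(4))
"
```

```text
rim [-0.1441 -0.0021  0.06  ]
lipL [-0.1123  0.0155  0.0895]
lipR [-0.1135 -0.0191  0.0895]
```

>>> apply_moves(steps=[0, 0.02, 0, 0, 0, 0, 0, 0.03, 0, 0, 0, 0, 0, 0.03, 0, 0, 0, 0, 0, 0.02, 0, 0, 0, 0, 0, 0, 0, 0, 0, 0, 0, 0, 0, 0, 0, 0])

```text
time: 10.75
tcp_pos: [0.5189, 0.1663, 0.233]
eef_rot: [-1.953, -2.459, 0.002]
force: [-0.5, -0.2, -0.8]
opening: 0.0461
grip_force: 0.0
```

>>> apply_moves(steps=[0, 0, 0.02, 0, 0, 0, 0, 0, 0.025, 0, 0, 0, 0, 0, 0.02, 0, 0, 0, 0, 0, 0.015, 0, 0, 0, 0, 0, 0.01, 0, 0, 0, 0, 0, 0.004, 0, 0, 0, 0, 0, 0, 0, 0, 0])

```text
time: 11.45
tcp_pos: [0.5192, 0.1662, 0.1397]
eef_rot: [-1.953, -2.46, 0.001]
force: [-0.1, -0.4, 0.3]
opening: 0.0468
grip_force: 0.0
```

```bash
python3 -c "
from h import *
st()
im=camera('top')[190:280,170:290];im2=camera('scene')[170:275,320:460]
a=np.hstack([cv2.resize(im,(400,300),interpolation=3),cv2.resize(im2,(400,300),interpolation=3)]);cv2.imwrite('pics/e.png',a[:,:,::-1])"
```

```text
t 11.45 tcp [0.5192 0.1662 0.1397] F [-0.1 -0.4  0.3] op 0.0468 gf 0.0 q [-0.2   0.56 -0.22  1.82  0.17  0.78 -0.28]
```

View pics/e.png

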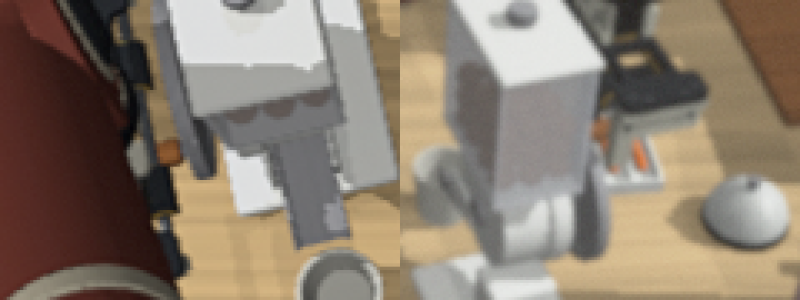

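The knob shows between the two fingers in the top view (crop 168,152). I'll close on it.

>>> apply_moves(steps=[0, 0, 0, 0, 0, 0, 0, 0, 0, 0, 0, 0, 0, 0, 0, 0, 0, 0, 0, 0, 0, 0, 0, 0, 0, 0, 0, 0, 0, 0, 0, 0, 0, 0, 0, 0], grip=1)

```text
time: 12.15
tcp_pos: [0.5187, 0.1661, 0.1396]
eef_rot: [-1.953, -2.459, 0.003]
force: [-1.5, -1.1, 2.1]
opening: 0.0173
grip_force: 30.0
```

```bash
cat >> h.py <<'E'
def dl():
    o=st();R=Rn.from_euler("z",-A).as_matrix();p=R@(o["tcp_pos"]-[.586,.072,-.019]);F=R@o["force"]
    print("grasp local",p.round(4),"F local",F.round(1),"rel shaft x,z",p[[0,2]]-[0,.14],"ang",np.arctan2(p[0],p[2]-.14).round(3),"rad",np.hypot(p[0],p[2]-.14).round(4))
E
python3 -c "
from h import *
dl()"
```

```text
t 12.15 tcp [0.5187 0.1661 0.1396] F [-1.5 -1.1  2.1] op 0.0173 gf 30.0 q [-0.2   0.56 -0.22  1.82  0.17  0.79 -0.28]
grasp local [-0.0442  0.1069  0.1586] F local [-1.7 -0.7  2.1] rel shaft x,z [-0.04421123  0.01855331] ang -1.173 rad 0.0479
```

```bash
python3 -c "
import numpy as np
t=np.arange(-1.17,1.1,.04);x=48*np.sin(t);z=48*np.cos(t)
for a,b,c in zip(t[1:],np.diff(x),-np.diff(z)):print('%.2f:%.2f,%.2f'%(a,b,c),end='  ')"
```

```text
-1.13:0.78,-1.75  -1.09:0.85,-1.72  -1.05:0.92,-1.68  -1.01:0.99,-1.65  -0.97:1.05,-1.61  -0.93:1.12,-1.56  -0.89:1.18,-1.52  -0.85:1.24,-1.47  -0.81:1.30,-1.42  -0.77:1.35,-1.36  -0.73:1.40,-1.31  -0.69:1.46,-1.25  -0.65:1.50,-1.19  -0.61:1.55,-1.13  -0.57:1.60,-1.07  -0.53:1.64,-1.00  -0.49:1.68,-0.94  -0.45:1.71,-0.87  -0.41:1.75,-0.80  -0.37:1.78,-0.73  -0.33:1.80,-0.66  -0.29:1.83,-0.59  -0.25:1.85,-0.51  -0.21:1.87,-0.44  -0.17:1.89,-0.36  -0.13:1.90,-0.29  -0.09:1.91,-0.21  -0.05:1.92,-0.13  -0.01:1.92,-0.06  0.03:1.92,0.02  0.07:1.92,0.10  0.11:1.91,0.17  0.15:1.90,0.25  0.19:1.89,0.32  0.23:1.88,0.40  0.27:1.86,0.47  0.31:1.84,0.55  0.35:1.82,0.62  0.39:1.79,0.69  0.43:1.76,0.77  0.47:1.73,0.84  0.51:1.69,0.90  0.55:1.66,0.97  0.59:1.62,1.04  0.63:1.57,1.10  0.67:1.53,1.16  0.71:1.48,1.22  0.75:1.43,1.28  0.79:1.38,1.34  0.83:1.32,1.39  0.87:1.27,1.44  0.91:1.21,1.49  0.95:1.15,1.54  0.99:1.09,1.58  1.03:1.02,1.63  1.07:0.96,1.67
```

>>> apply_moves(steps=[0, 0.0008, -0.0018, 0, 0, 0, 0, 0.0008, -0.0017, 0, 0, 0, 0, 0.0009, -0.0017, 0, 0, 0, 0, 0.001, -0.0016, 0, 0, 0, 0, 0, 0, 0, 0, 0, 0, 0, 0, 0, 0, 0])

```text
time: 12.75
tcp_pos: [0.5225, 0.167, 0.1467]
eef_rot: [-1.953, -2.46, 0.002]
force: [-5.5, -0.2, 3.0]
opening: 0.017
grip_force: 30.0
```

```bash
python3 -c "
from h import *
dl()"
```

```text
t 12.75 tcp [0.5225 0.167  0.1467] F [-5.5 -0.2  3. ] op 0.0170 gf 30.0 q [-0.2   0.55 -0.23  1.8   0.16  0.81 -0.28]
grasp local [-0.0403  0.1069  0.1657] F local [-5.4  1.   3. ] rel shaft x,z [-0.04030205  0.0257452 ] ang -1.002 rad 0.0478
```

>>> apply_moves(steps=[0, 0.0008, -0.0016, 0, 0, 0, 0, 0.001, -0.0016, 0, 0, 0, 0, 0.001, -0.0015, 0, 0, 0, 0, 0.0011, -0.0015, 0, 0, 0, 0, 0, 0, 0, 0, 0])

```text
time: 13.25
tcp_pos: [0.5274, 0.1682, 0.1532]
eef_rot: [1.953, 2.46, 0.002]
force: [-5.1, -0.9, 5.6]
opening: 0.0169
grip_force: 30.0
```

```bash
python3 -c "
from h import *
dl()"
```

```text
t 13.25 tcp [0.5274 0.1682 0.1532] F [-5.1 -0.9  5.6] op 0.0169 gf 30.0 q [-0.2   0.55 -0.23  1.78  0.16  0.83 -0.28]
grasp local [-0.0353  0.107   0.1722] F local [-5.2  0.3  5.6] rel shaft x,z [-0.03528553  0.0322446 ] ang -0.83 rad 0.0478
```

>>> apply_moves(steps=[0, 0.0013, -0.0014, 0, 0, 0, 0, 0.0013, -0.0014, 0, 0, 0, 0, 0.0014, -0.0013, 0, 0, 0, 0, 0, 0, 0, 0, 0])

```text
time: 13.65
tcp_pos: [0.5315, 0.1691, 0.1573]
eef_rot: [1.953, 2.46, 0.002]
force: [-4.3, -1.1, 5.6]
opening: 0.0172
grip_force: 30.0
```

```bash
python3 -c "
from h import *
dl()"
```

```text
t 13.65 tcp [0.5315 0.1691 0.1573] F [-4.3 -1.1  5.6] op 0.0172 gf 30.0 q [-0.2   0.55 -0.23  1.77  0.16  0.84 -0.27]
grasp local [-0.0311  0.107   0.1763] F local [-4.5 -0.1  5.6] rel shaft x,z [-0.03110174  0.03632241] ang -0.708 rad 0.0478
```

>>> apply_moves(steps=[0, 0.0012, -0.0017, 0, 0, 0, 0, 0.0015, -0.0013, 0, 0, 0, 0, 0.0015, -0.0012, 0, 0, 0, 0, 0, 0, 0, 0, 0])

```text
time: 14.05
tcp_pos: [0.5363, 0.1703, 0.1613]
eef_rot: [1.953, 2.459, 0.004]
force: [-0.7, 0.1, 1.3]
opening: 0.0175
grip_force: 30.0
```

```bash
cat >> h.py <<'E'
def d2(b=0):
    o=get_obs();R=Rn.from_euler("z",-A).as_matrix();p=R@(o["tcp_pos"]-[.586,.072,-.019]);F=R@o["force"]
    x,z=p[0],p[2]-.14;t=np.arctan2(x,z);print("t %.2f ang %.3f rad %.4f Ft %.1f Fr %.1f Fy %.1f op %.4f"%(o["time"],t,np.hypot(x,z),F[0]*np.cos(t)-F[2]*np.sin(t),F[0]*np.sin(t)+F[2]*np.cos(t),F[1],o["opening"]))
E
python3 -c "
from h import *
d2()"
```

```text
t 14.05 ang -0.576 rad 0.0480 Ft 0.2 Fr 1.4 Fy 0.2 op 0.0175
```

>>> apply_moves(steps=[0, 0.0015, -0.0012, 0, 0, 0, 0, 0.0016, -0.0011, 0, 0, 0, 0, 0.0016, -0.001, 0, 0, 0, 0, 0, 0, 0, 0, 0])

```text
time: 14.45
tcp_pos: [0.5404, 0.1712, 0.1641]
eef_rot: [1.953, 2.46, 0.002]
force: [2.3, 1.3, -5.0]
opening: 0.0169
grip_force: 30.0
```

```bash
python3 -c "
from h import *
d2()"
```

```text
t 14.45 ang -0.471 rad 0.0483 Ft 0.0 Fr -5.6 Fy 0.7 op 0.0169
```

>>> apply_moves(steps=[0, 0.0018, -0.0006, 0, 0, 0, 0, 0.0018, -0.0007, 0, 0, 0, 0, 0.0018, -0.0007, 0, 0, 0, 0, 0, 0, 0, 0, 0])

```text
time: 14.85
tcp_pos: [0.545, 0.1723, 0.1662]
eef_rot: [1.954, 2.46, 0.001]
force: [1.8, 1.8, -5.6]
opening: 0.0171
grip_force: 30.0
```

```bash
python3 -c "
from h import *
d2()"
```

```text
t 14.85 ang -0.363 rad 0.0484 Ft 0.0 Fr -5.9 Fy 1.3 op 0.0171
```

>>> apply_moves(steps=[0, 0.0018, -0.0007, 0, 0, 0, 0, 0.0018, -0.0006, 0, 0, 0, 0, 0.0019, -0.0005, 0, 0, 0, 0, 0, 0, 0, 0, 0])

```text
time: 15.25
tcp_pos: [0.5502, 0.1735, 0.168]
eef_rot: [-1.953, -2.46, -0.0]
force: [0.4, 1.7, -8.2]
opening: 0.0174
grip_force: 30.0
```

```bash
python3 -c "
from h import *
d2()"
```

```text
t 15.25 ang -0.248 rad 0.0485 Ft -1.3 Fr -8.2 Fy 1.6 op 0.0174
```

>>> apply_moves(steps=[0, 0.0019, 0.0, 0, 0, 0, 0, 0.0019, -0.0002, 0, 0, 0, 0, 0.0019, -0.0003, 0, 0, 0, 0, 0, 0, 0, 0, 0])

```text
time: 15.65
tcp_pos: [0.553, 0.1742, 0.1684]
eef_rot: [-1.951, -2.458, 0.008]
force: [-5.3, 0.6, -1.5]
opening: 0.0174
grip_force: 30.0
```

```bash
python3 -c "
from h import *
d2()"
```

```text
t 15.65 ang -0.188 rad 0.0482 Ft -5.2 Fr -0.6 Fy 1.8 op 0.0174
```

>>> apply_moves(steps=[0, 0.0019, -0.0002, 0, 0, 0, 0, 0.0019, -0.0001, 0, 0, 0, 0, 0.0019, -0.0001, 0, 0, 0, 0, 0, 0, 0, 0, 0])

```text
time: 16.05
tcp_pos: [0.5562, 0.1749, 0.1687]
eef_rot: [-1.949, -2.455, 0.015]
force: [-9.7, -0.5, 1.0]
opening: 0.0174
grip_force: 30.0
```

```bash
python3 -c "
from h import *
d2()
im=camera('top')[225:315,210:330];cv2.imwrite('pics/f.png',cv2.resize(im,(600,450),interpolation=3)[:,:,::-1])"
```

```text
t 16.05 ang -0.120 rad 0.0481 Ft -9.3 Fr 2.1 Fy 1.7 op 0.0174
```

View pics/f.png

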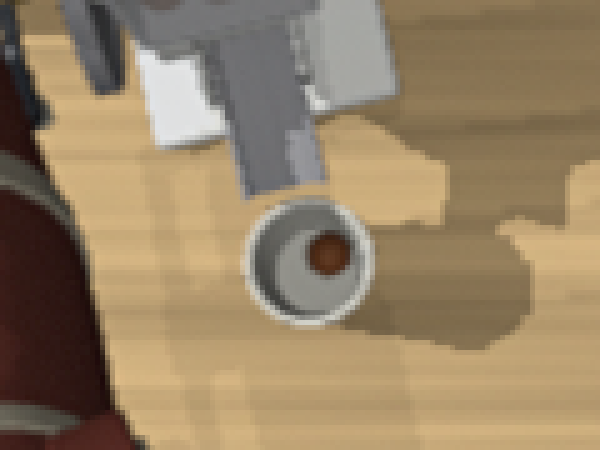

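The sweet is in the cup and the catch has engaged, with resistance rising from about -0.28 rad. I'll keep going in small steps.

>>> apply_moves(steps=[0, 0.0019, 0.0, 0, 0, 0, 0, 0.0019, 0.0001, 0, 0, 0, 0, 0, 0, 0, 0, 0])

```text
time: 16.4
tcp_pos: [0.5592, 0.1756, 0.1689]
eef_rot: [-1.949, -2.455, 0.017]
force: [-12.0, -1.5, 3.5]
opening: 0.0173
grip_force: 30.0
```

```bash
python3 -c "
from h import *
d2()"
```

```text
t 16.40 ang -0.055 rad 0.0480 Ft -11.8 Fr 4.1 Fy 1.2 op 0.0173
```

>>> apply_moves(steps=[0, 0.0019, 0.0001, 0, 0, 0, 0, 0.0019, 0.0002, 0, 0, 0, 0, 0, 0, 0, 0, 0])

```text
time: 16.7
tcp_pos: [0.5621, 0.1763, 0.1689]
eef_rot: [-1.948, -2.454, 0.02]
force: [-13.0, -1.9, 5.6]
opening: 0.0175
grip_force: 30.0
```

```bash
python3 -c "
from h import *
d2()"
```

```text
t 16.70 ang 0.007 rad 0.0479 Ft -13.1 Fr 5.5 Fy 1.1 op 0.0175
```

>>> apply_moves(steps=[0, 0.0019, 0.0001, 0, 0, 0, 0, 0.0019, 0.0002, 0, 0, 0, 0, 0, 0, 0, 0, 0])

```text
time: 17.0
tcp_pos: [0.5664, 0.1774, 0.1687]
eef_rot: [-1.949, -2.455, 0.017]
force: [-11.2, -1.5, 5.1]
opening: 0.017
grip_force: 30.0
```

```bash
python3 -c "
from h import *
dl();d2()"
```

```text
t 17.00 tcp [0.5664 0.1774 0.1687] F [-11.2  -1.5   5.1] op 0.0170 gf 30.0 q [-0.2   0.59 -0.23  1.64  0.16  0.94 -0.25]
grasp local [0.0048 0.1071 0.1877] F local [-11.3   1.    5.1] rel shaft x,z [0.00481954 0.04768228] ang 0.101 rad 0.0479
t 17.00 ang 0.101 rad 0.0479 Ft -11.7 Fr 4.0 Fy 1.0 op 0.0170
```

>>> apply_moves(steps=[0, 0.0019, 0.0, 0, 0, 0, 0, 0.0019, 0.0003, 0, 0, 0, 0, 0, 0, 0, 0, 0])

```text
time: 17.3
tcp_pos: [0.5706, 0.1783, 0.1681]
eef_rot: [-1.949, -2.455, 0.016]
force: [-10.2, -1.7, 3.2]
opening: 0.017
grip_force: 30.0
```

```bash
python3 -c "
from h import *
d2()"
```

```text
t 17.30 ang 0.192 rad 0.0480 Ft -10.8 Fr 1.2 Fy 0.7 op 0.0170
```

>>> apply_moves(steps=[0, 0.0018, 0.0005, 0, 0, 0, 0, 0, 0, 0, 0, 0, 0, 0, 0, 0, 0, 0])

```text
time: 17.6
tcp_pos: [0.5725, 0.1788, 0.1677]
eef_rot: [-1.949, -2.455, 0.016]
force: [-10.4, -1.9, 4.6]
opening: 0.017
grip_force: 30.0
```

```bash
python3 -c "
from h import *
d2()"
```

```text
t 17.60 ang 0.232 rad 0.0480 Ft -11.3 Fr 2.0 Fy 0.5 op 0.0170
```

>>> apply_moves(steps=[0, 0.0018, 0.0006, 0, 0, 0, 0, 0, 0, 0, 0, 0])

```text
time: 17.8
tcp_pos: [0.5733, 0.1789, 0.1674]
eef_rot: [-1.948, -2.454, 0.019]
force: [-13.0, -1.9, 6.8]
opening: 0.0174
grip_force: 30.0
```

```bash
python3 -c "
from h import *
d2()"
```

```text
t 17.80 ang 0.250 rad 0.0479 Ft -14.4 Fr 3.3 Fy 1.1 op 0.0174
```

>>> apply_moves(steps=[0, 0.0018, 0.0006, 0, 0, 0, 0, 0, 0, 0, 0, 0])

```text
time: 18.0
tcp_pos: [0.576, 0.1796, 0.1667]
eef_rot: [-1.949, -2.455, 0.016]
force: [-10.6, -1.2, 3.6]
opening: 0.0171
grip_force: 30.0
```

```bash
python3 -c "
from h import *
d2()"
```

```text
t 18.00 ang 0.309 rad 0.0480 Ft -11.2 Fr 0.2 Fy 1.2 op 0.0171
```

>>> apply_moves(steps=[0, 0.0018, 0.0007, 0, 0, 0, 0, 0, 0, 0, 0, 0])

```text
time: 18.2
tcp_pos: [0.5792, 0.1803, 0.1657]
eef_rot: [-1.95, -2.457, 0.011]
force: [-6.1, -0.1, -1.4]
opening: 0.0172
grip_force: 30.0
```

```bash
python3 -c "
from h import *
d2()"
```

```text
t 18.20 ang 0.381 rad 0.0482 Ft -5.0 Fr -3.5 Fy 1.3 op 0.0172
```

>>> apply_moves(steps=[0, 0, 0, 0, 0, 0, 0, 0, 0, 0, 0, 0])

```text
time: 18.4
tcp_pos: [0.5817, 0.1809, 0.1649]
eef_rot: [-1.952, -2.459, 0.004]
force: [-3.2, 2.1, -4.8]
opening: 0.0169
grip_force: 30.0
```

```bash
python3 -c "
from h import *
d2()"
```

```text
t 18.40 ang 0.437 rad 0.0484 Ft -0.4 Fr -5.4 Fy 2.7 op 0.0169
```

>>> apply_moves(steps=[0, 0.0017, 0.0009, 0, 0, 0, 0, 0, 0, 0, 0, 0])

```text
time: 18.6
tcp_pos: [0.5837, 0.1814, 0.1639]
eef_rot: [-1.952, -2.459, 0.003]
force: [-4.1, 1.5, -6.8]
opening: 0.0168
grip_force: 30.0
```

```bash
python3 -c "
from h import *
d2()"
```

```text
t 18.60 ang 0.485 rad 0.0485 Ft -0.1 Fr -7.7 Fy 2.4 op 0.0168
```

>>> apply_moves(steps=[0, 0.0013, 0.0014, 0, 0, 0, 0, 0, 0, 0, 0, 0])

```text
time: 18.8
tcp_pos: [0.5857, 0.1819, 0.1628]
eef_rot: [-1.953, -2.46, 0.001]
force: [-3.4, 1.6, -6.7]
opening: 0.0173
grip_force: 30.0
```

```bash
python3 -c "
from h import *
d2()"
```

```text
t 18.80 ang 0.531 rad 0.0485 Ft 0.8 Fr -7.3 Fy 2.3 op 0.0173
```

>>> apply_moves(steps=[0, 0.0015, 0.0012, 0, 0, 0, 0, 0, 0, 0, 0, 0])

```text
time: 19.0
tcp_pos: [0.5873, 0.1823, 0.1618]
eef_rot: [-1.953, -2.46, 0.0]
force: [-4.6, 0.9, -7.3]
opening: 0.0174
grip_force: 30.0
```

```bash
python3 -c "
from h import *
d2()"
```

```text
t 19.00 ang 0.571 rad 0.0485 Ft 0.3 Fr -8.5 Fy 1.9 op 0.0174
```

Tangential force has stayed near zero from 0.44 to 0.57 rad, and the catch began near -0.25, so it drops free near 0.50. That puts the wheel just past the catch. I'll relax the radial load and let go.

>>> apply_moves(steps=[0, -0.0005, 0.0008, 0, 0, 0, 0, 0, 0, 0, 0, 0, 0, 0, 0, 0, 0, 0])

```text
time: 19.3
tcp_pos: [0.5874, 0.1823, 0.1617]
eef_rot: [1.953, 2.46, 0.002]
force: [-3.5, 2.7, -4.7]
opening: 0.0173
grip_force: 30.0
```

```bash
python3 -c "
from h import *
d2()"
```

```text
t 19.30 ang 0.575 rad 0.0485 Ft 0.2 Fr -5.5 Fy 3.4 op 0.0173
```

>>> apply_moves(steps=[0, 0, 0, 0, 0, 0, 0, 0, 0, 0, 0, 0, 0, 0, 0, 0, 0, 0, 0, 0, 0, 0, 0, 0], grip=0)

```text
time: 19.7
tcp_pos: [0.5883, 0.1816, 0.1623]
eef_rot: [1.953, 2.458, 0.004]
force: [-0.6, 0.5, -0.5]
opening: 0.0439
grip_force: 0.0
```

>>> apply_moves(steps=[0, 0, -0.005, 0, 0, 0, 0, 0, -0.01, 0, 0, 0, 0, 0, -0.02, 0, 0, 0, 0, 0, -0.03, 0, 0, 0, 0, 0, -0.03, 0, 0, 0, 0, 0, -0.02, 0, 0, 0, 0.03, -0.02, 0, 0, 0, 0, 0.03, -0.03, 0, 0, 0, 0, 0.02, -0.03, 0, 0, 0, 0, 0, -0.02, 0, 0, 0, 0, 0, 0, 0, 0, 0, 0])

```text
time: 20.8
tcp_pos: [0.4689, 0.2381, 0.2778]
eef_rot: [1.949, 2.464, 0.001]
force: [0.4, 0.3, -0.1]
opening: 0.0469
grip_force: 0.0
```

```bash
python3 -c "
from h import *
st()
a=camera('top')[190:310,160:320];b=camera('scene')[170:290,300:460]
cv2.imwrite('pics/g.png',np.hstack([cv2.resize(i,(400,300),interpolation=3) for i in(a,b)])[:,:,::-1])
for c in('top','scene'):
    for d in pinpoint(c,'crank_knob')[:2]+pinpoint(c,'sweet2_center')[:2]:print(c,d)
from fit import *
for t in(.4,.5,.57,.7,.9,1.1):
    v[4]=-t;print(t,proj('top',W(v)['kmid']).round(1),proj('top',W(v)['kout']).round(1),proj('scene',W(v)['kmid']).round(1))
"
```

```text
t 20.80 tcp [0.4689 0.2381 0.2778] F [ 0.4  0.3 -0.1] op 0.0469 gf 0.0 q [-0.32  0.38 -0.27  1.69  0.11  1.1  -0.39]
top {'at': [202.7, 202.0], 'score': 0.81}
scene {'at': [330.9, 245.8], 'score': 0.41}
0.4 [202.7 207. ] [190.9 209.7] [400.3 223.1]
0.5 [202.5 205.3] [190.7 207.9] [401.  224.9]
0.57 [202.4 204.1] [190.7 206.8] [401.4 226.3]
0.7 [202.3 202.3] [190.6 204.9] [402.1 228.9]
0.9 [202.4 200. ] [190.8 202.7] [403.  232.9]
1.1 [202.7 198.6] [191.2 201.3] [403.5 236.9]
```

View pics/g.png

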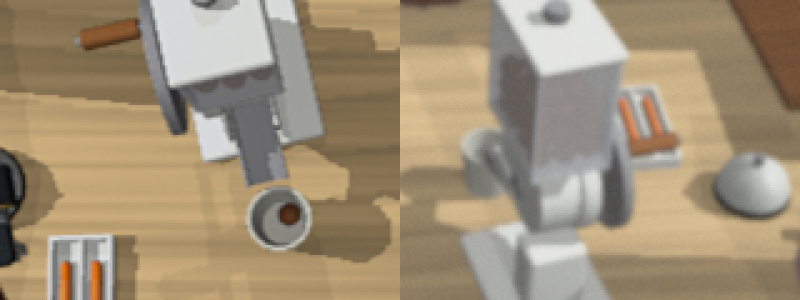

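The final view shows one sweet in the cup and the knob at top (192,207), which is about 0.57 rad where I let go. The tray and bell are undisturbed and the arm is clear, so I'm handing in.

```bash
python3 -c "
from bench import *
print(sign_off())"
```

```text
the job is handed in; nothing more can be done
None
```

The job is handed in at about 21 s of the 69 s allowed: the white cup stands in front of the chute with one sweet in it, and the wheel was let go about 0.57 rad past the top, just past the catch, and did not run on.

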